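Stack the empty parts tote, not nest it

ROBOT

A 6-joint arm with a two-finger parallel gripper is mounted at the origin on a cart in front of the work surface, level with it; the furniture and walls round the work are solid. World frame = base frame: x ahead of the robot, y to its left, z up, the work surface at z = 0. Lengths are in m, angles in degrees, forces in N, time in s.
With the tool pointing down it reaches from about 0.3 to 0.875 m from the base axis. Payload 6.4 kg.
Tool frame: the origin (TCP) lies between the finger pads; the fingertips stand tips_ahead ahead of it and the grasp point (between the pads) lies 2 mm behind it (tips_ahead is the distance from the TCP to the fingertips, in m); z points along the fingers, y is the line along which they close (so a half turn about z gives the same grasp; the last joint's range is limited). The gripper opens to 85 mm and grips with 20 to 120 N. Pads are 22 mm wide; open, the fingers measure 114 mm over their backs; the gripper's body (76 mm by 85 mm) begins 54 mm behind the grasp point. The pads swing forward as they close: fully open they stand 13 mm farther back than shut.
Start: joints at [-82.81, 10.359, 92.074, -0, 77.567, -11.82], TCP at [0.187, -0.544, 0.248] pointing down, gripper open.
Joint ranges: [-171.53, 171.53], [-51.25, 118.39], [17.06, 147.69], [-65.23, 245.23], [0, 150.52], [-178.68, 178.68]. Speed limits (degrees/s): [147.25, 147.25, 172.46, 180, 180, 180].

INTERFACE

Orientations are given as [roll, pitch, yaw] about the fixed x, y, z axes, in that order (R = Rz(yaw) Ry(pitch) Rx(roll)).
In Python, from cell import * gives the robot as it stands.
- The arm moves only by the shell command python3 -m jog 'ROWS' [OPENING] [FORCE]. ROWS is a JSON object of lists of equal length, an entry for each row: "offset": the shift along the world's x, y, z normalised to -1 to 1, where 1 is 30 mm, a list of three; "roll": the turn about the world's z normalised to -1 to 1, where 1 is 360 degrees. In form: {"offset": [[dx, dy, dz], ...], "roll": [roll, ...]}. A call has 1 to 20 rows; each row shifts and turns the commanded pose from where the row before left it; what a row does not reach is not made up. A row lasts 1/10 s, in which the tool goes at most 50 mm and 8.59 degrees, less where a joint would pass 70% of its speed; a pose out of reach is approached as far as the arm can. A call with a number of a shift or a turn outside -1 to 1 is refused whole. A call with a gripper value outside its range is refused whole. OPENING is the opening, from 0 (shut) to 1 (fully open), set as the call begins (- or left out, the last holds). The fingers move at their own pace and stop on an object; FORCE is the grip in N (left out, the last holds). Time passes only in rows, so rows that do not move let the fingers close. It gives the time, the measured TCP pose, the force, the opening and the grip force at its end, in the units of the state.
- sense(): the state, without advancing time (a new reading comes with each control period).
- read_camera(name): name is "side" or "top" or "wrist"; returns (picture, depth): 480x640x3 uint8, red, green, blue; 480x640 float32, m along the optical axis (not along the pixel's ray), 0 where there is no reading.
- get_calibration(name): a dict with "K" (3x3 intrinsics, pixels), "k1" (the pictures are not rectified: a ray, as slopes to the right and down, at radius r is drawn at 1 + k1 r^2 times it, then the intrinsics apply), "world_from_camera" (4x4, takes a point from camera to world coordinates). Camera axes: x right, y down, z forward; pixel columns grow to the right and rows downward; lengths in m; the calibration is good to about 2 mm. A picture is of the moment at which its call begins: read the wrist's pose just before it. get_calibration takes no time and is no camera call; for the wrist camera it gives the pose at the moment of the call.
- sign_off(): hands the job in; it is judged then, once.
The state is a dict: "clock": time; "qpos": joint angles; "joint_vel": joint speeds; "joint_efforts": joint torques, N m; "ee_pos": TCP position; "ee_rot": TCP orientation; "wrist_force": force on the tool from outside, world axes, zero at the start; "moment": the same for the moment, N m; "width": finger opening in m; "finger_force": force on a finger pad.
Only numpy, scipy, OpenCV 4.12 (cv2) and the standard library are available. Lean on these libraries where they do the work, as an engineer would, in place of code of your own. Each camera call takes 0.05 s, during which the arm holds its last target. There are 200 camera calls.

TASK

The empty grey parts tote stands on its front end: lower it gently onto its base on the bench, without letting it topple, and let go. Then take it again, turn it so that its front faces the opposite way to the front of the tote that holds the wire spool, and stack it on that tote, its base fully home and level on the ledges just inside the rim, not nested; let go of it. Leave the loaded tote about where it stands with the spool in it, and do not shift the tape roll, the glue tube or the pliers.

Things in the scene. Friction and masses are not known exactly. Their poses are not given: they have to be found in the camera images.
- tote_loaded: Lower tote, grey, upright, open, loose, 0.55 kg. Walls 2 mm, leaning out: outside 142x56 mm at foot, 150x64 at rim; round the rim a skirt 154x68 mm, 14 mm tall. Height 70. Origin: underside centre of base; x along its length, FRONT end at -x, z up. 4 hollow ribs inside the long walls at x=-52 and +26 end in ledges 62 mm up, 13 mm wide, 20 mm from the middle plane.
- tote_empty: Upper tote: same shape and axes, empty, about 0.22 kg. Stands on its front end, +x up, base leaning 6 deg off vertical and facing the robot, where the bench is clear. Outside, grooves open at the foot match the ribs: fronts the same way, it nests; fronts opposed, it rests on the ledges, origin 62 mm over the other's, 8 mm inside the rim, 1.7 mm play each side. Grip across skirt, 68 mm.
- tote_loaded_front (a point): Middle of the lower tote's front end at rim height: x=-77, z=70 mm in its frame. The front end has a finger notch in the rim, 36 mm wide and 16 deep, and a blank card in a frame; the other end is plain and has a full rim.
- tote_empty_front (a point): Middle of the empty tote's front end at rim height (x=-77, z=70 mm in its frame), with the same finger notch and card frame; this end is down on the bench at the start.
- wire_spool: White wire spool, 40 mm across, 36 mm tall, standing in the lower tote; it sticks up too far for another tote to nest. Origin: centre of its underside.
- tape_roll: Bystander: black tape roll lying flat, 60 mm across, 19 mm tall. Origin: centre of its underside.
- glue: Bystander: squeezed glue tube lying flat, 45x146x32 mm, long along its y. Origin: centre of its underside.
- red_pliers: Bystander: pliers lying flat, 46x179x16 mm, long along their y. Origin: centre of their underside.
There are look-alikes about, which are no part of the job. What is shaped like the wire_spool but black, brown or yellow is not meant.

How it is judged:
By the outcome, as a careful person would: the job done as asked, in the order asked, and still so for the second after the job is handed in, with the robot touching nothing.
It also fails if it takes over 54 s, if anything falls off the work surface, if the arm or the gripper's body presses on something with over 40 N, if the wrist force passes 120 N, or if a joint passes its speed limit or range.

## Working session

There is one attempt and no reset: what is moved stays moved. The work goes in short steps, Python scripts to look and compute and a shell command to move; the robot and the scene stay as the last step left them, time stands still between calls to the robot, and variables do not carry over. Pictures are saved under pics/ and viewed, at most 10 in all, crops included, and the job is handed in when it is done.

```bash
ls; mkdir -p pics
cat > h.py <<'E'
import numpy as np, cv2
from cell import *
def ray(name,px,cal=None):
    c=cal or get_calibration(name); K=np.array(c["K"]); T=np.array(c["world_from_camera"])
    p=np.atleast_2d(np.array(px,float)); 
    d=cv2.undistortPoints(p[:,None],K,np.array([c["k1"],0,0,0,0.]))[:,0]
    return T[:3,3],np.c_[d,np.ones(len(d))]@T[:3,:3].T
def onz(name,px,z,cal=None):
    o,d=ray(name,px,cal); return o+d*((z-o[2])/d[:,2])[:,None]
def cloud(name,depth,cal=None):
    v,u=np.mgrid[:480,:640]; o,d=ray(name,np.c_[u.ravel(),v.ravel()],cal)
    P=(o+d*depth.ravel()[:,None]).reshape(480,640,3); P[depth==0]=np.nan; return P
E
python3 - <<'E'
from h import *
s=sense();print({k:np.round(v,3).tolist() for k,v in s.items()}); 
try: print(tips_ahead)
except Exception as e: print(e)
for n in("top","side"):
    c=get_calibration(n);print(n,c)
    im,d=read_camera(n);cv2.imwrite(f"pics/{n}0.png",im[...,::-1]);np.save(n+"0.npy",d)
E
```

```text
pics
{'clock': 0.0, 'qpos': [-82.809, 10.401, 92.133, -0.002, 77.566, -11.82], 'joint_vel': [0.054, -0.013, -0.104, 0.128, 0.036, 0.133], 'joint_efforts': [0.0, -44.487, -35.134, -0.0, 0.009, 0.0], 'ee_pos': [0.187, -0.543, 0.247], 'ee_rot': [-179.901, -0.019, 19.011], 'wrist_force': [-0.769, -0.411, 0.194], 'moment': [-0.003, -0.017, 0.002], 'finger_force': 0.0, 'width': 0.086}
0.017
top {'K': array([[536.47878657,   0.        , 320.38782456],
       [  0.        , 536.47878657, 233.77228487],
       [  0.        ,   0.        ,   1.        ]]), 'k1': -0.01503491722825786, 'world_from_camera': array([[-0.01421756, -0.99078492,  0.1346963 ,  0.42161122],
       [-0.9997987 ,  0.01599385,  0.01211442, -0.03181166],
       [-0.01415709, -0.13449695, -0.99081287,  1.03873067],
       [ 0.        ,  0.        ,  0.        ,  1.        ]])}
side {'K': array([[529.96036744,   0.        , 306.20845448],
       [  0.        , 529.96036744, 238.83719249],
       [  0.        ,   0.        ,   1.        ]]), 'k1': 0.03569770493124893, 'world_from_camera': array([[-0.98079828, -0.11112123,  0.16027107,  0.39486956],
       [-0.19340406,  0.44846072, -0.87262699,  0.80499737],
       [ 0.0250921 , -0.88686812, -0.46134079,  0.51361277],
       [ 0.        ,  0.        ,  0.        ,  1.        ]])}
```

View pics/top0.png

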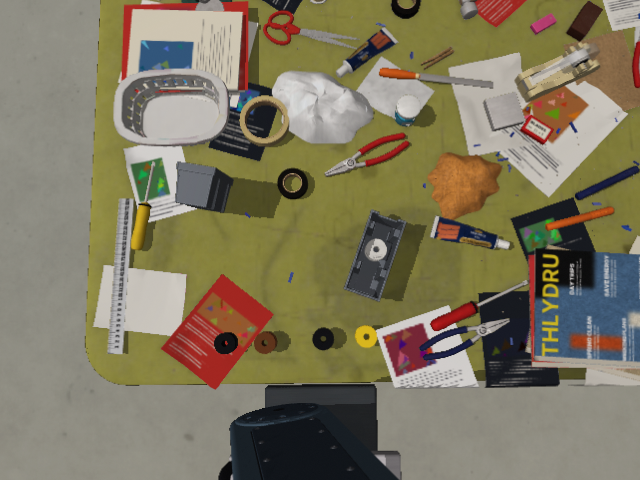

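View pics/side0.png

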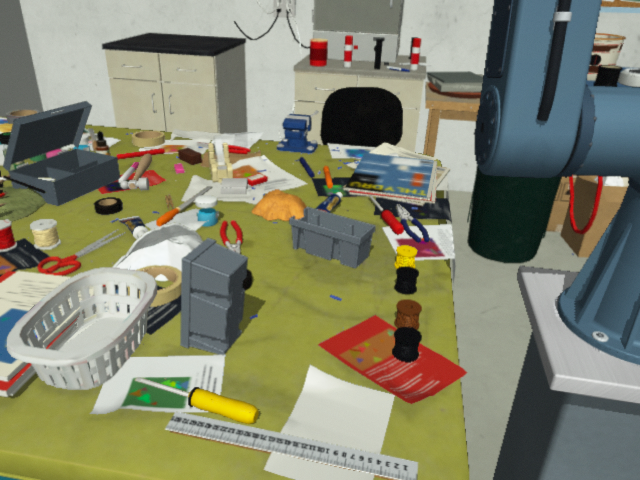

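The standing tote is at (204,187) in the top view and (213,297) in the side view. The loaded tote, with the white spool in it, is at (376,253) in the top view. There are black, brown, black and yellow spools along the front edge at (225,343), (265,343), (323,338) and (366,336). None of them is white or in a tote, so none is the one meant. Next I measure and take one crop.

Run:
```python
from h import *
t=cv2.imread("pics/top0.png");s=cv2.imread("pics/side0.png")
a=cv2.resize(t[195:315,330:420],None,fx=4,fy=4,interpolation=3)
b=cv2.resize(s[195:275,280:385],None,fx=4,fy=4,interpolation=3)
c=np.zeros((480,800,3),np.uint8);c[:480,:360]=a;c[:320,360+10:360+10+420]=b
cv2.imwrite("pics/crop.png",c)
Pt=cloud("top",np.load("top0.npy"));Ps=cloud("side",np.load("side0.npy"))
def sel(P,x0,x1,y0,y1,z0,z1):
    m=(P[...,0]>x0)&(P[...,0]<x1)&(P[...,1]>y0)&(P[...,1]<y1)&(P[...,2]>z0)&(P[...,2]<z1);return P[m]
print("tote px", Pt[187,204],Pt[175,185],Pt[253,350],Pt[250,376],Pt[183,280])
# bench height check
print("bench z",Pt[270,290,2],Ps[330,290,2])
# loaded rim: region around
c0=onz("top",[[376,253]],.07)[0];print(c0)
for n,P in(("top",Pt),("side",Ps)):
    q=sel(P,c0[0]-.1,c0[0]+.1,c0[1]-.1,c0[1]+.1,.055,.085)
    r=cv2.minAreaRect(q[:,:2].astype(np.float32)*1000);print(n,len(q),r,np.percentile(q[:,2],[5,50,95]))
e0=onz("top",[[197,173]],.15)[0];print(e0)
for n,P in(("top",Pt),("side",Ps)):
  for z0,z1 in((.13,.18),(.02,.12)):
    q=sel(P,e0[0]-.08,e0[0]+.08,e0[1]-.08,e0[1]+.08,z0,z1)
    r=cv2.minAreaRect(q[:,:2].astype(np.float32)*1000);print(n,z0,len(q),r,q[:,2].max(),q.min(0),q.max(0))
```

```text
tote px [0.62618647 0.17601755 0.14829785] [0.64776216 0.20899749 0.14816926] [ 0.52361317 -0.07587006  0.00582954] [ 0.5287867  -0.1263368   0.00447192] [0.66129692 0.05786351 0.01859905]
bench z -0.0010122402642982475 0.0005538289209986447
[ 0.51653661 -0.12019478  0.07      ]
top 841 ((514.369384765625, -118.4368896484375), (68.16293334960938, 155.0502471923828), 69.61461639404297) [0.05721373 0.0686718  0.0725066 ]
side 1302 ((514.2191162109375, -115.5948486328125), (72.57776641845703, 155.21383666992188), 69.93221282958984) [0.05614447 0.06486655 0.07191206]
[0.65041265 0.18799678 0.15      ]
top 0.13 1568 ((632.1533203125, 194.3043975830078), (69.14350891113281, 69.63056182861328), 80.58893585205078) 0.15927607661865284 [0.59409475 0.15527263 0.13015337] [0.67147142 0.22746588 0.15927608]
top 0.02 651 ((670.9385375976562, 199.68524169921875), (157.47219848632812, 88.38597106933594), 20.59541893005371) 0.11995044546116429 [0.59623154 0.15260943 0.0202493 ] [0.73040446 0.26782896 0.11995045]
side 0.13 1942 ((632.7249145507812, 199.66970825195312), (71.06851196289062, 71.78221893310547), 75.38507080078125) 0.15689012735876462 [0.59413904 0.15857086 0.13001041] [0.67557649 0.2313515  0.15689013]
side 0.02 3508 ((663.7749633789062, 220.347900390625), (149.29637145996094, 66.40308380126953), 12.199518203735352) 0.11996275412449259 [0.59654823 0.17315986 0.02001785] [0.73040253 0.26787604 0.11996275]
```

View pics/crop.png

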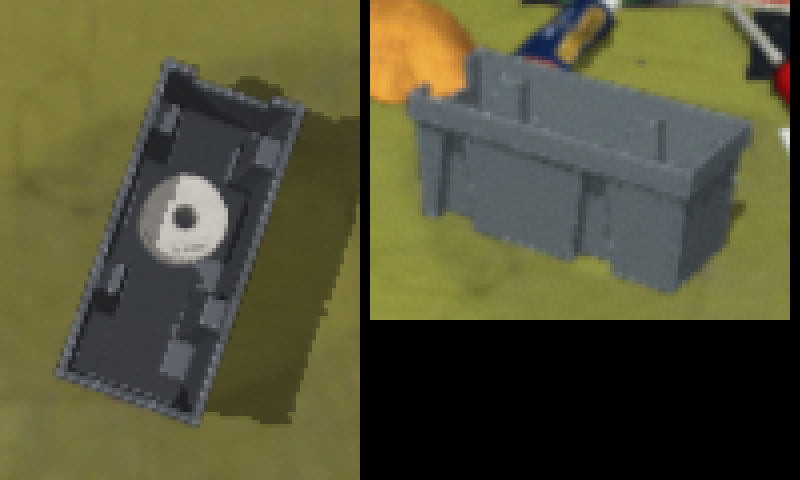

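The crop shows the notch and card end at the upper end of the loaded tote, crop (225,95), which is top view px (385,212). Ribs sit close to that end, and the lower end, crop (130,400), has a full rim. So the loaded front points away from the robot at a yaw of about -20°. The white spool in it, top view px (376,250), is the one meant.

Run:
```python
from h import *
Pt=cloud("top",np.load("top0.npy"));Ps=cloud("side",np.load("side0.npy"))
def rect(q):
    return [np.round(a,1) for a in cv2.minAreaRect(q[:,:2].astype(np.float32)*1000)]
for n,P in(("top",Pt),("side",Ps)):
    f=P.reshape(-1,3)
    m=lambda c,r,z0,z1: f[(np.hypot(f[:,0]-c[0],f[:,1]-c[1])<r)&(f[:,2]>z0)&(f[:,2]<z1)]
    q=m((.514,-.117),.1,.067,.08); print(n,"loaded",len(q),rect(q))
    q=m((.514,-.117),.03,.02,.06); print(n,"spool",len(q),rect(q),q[:,2].max() if len(q) else 0)
    for z0,z1 in((.150,.17),(.147,.17),(.138,.15)):
        q=m((.64,.195),.06,z0,z1);
        if len(q)>10:
            c=q[:,:2].mean(0);w,v=np.linalg.eigh(np.cov(q[:,:2].T));print(n,"empty",z0,len(q),rect(q),np.round(c,4),np.degrees(np.arctan2(v[1,1],v[0,1])))
    q=m((.64,.195),.06,.135,.17)
    A=np.c_[q[:,:2],np.ones(len(q))];s=np.linalg.lstsq(A,q[:,2],rcond=None)[0];k=abs(A@s-q[:,2])<.002
    s=np.linalg.lstsq(A[k],q[k,2],rcond=None)[0];print("topplane uphill dir",np.degrees(np.arctan2(s[1],s[0])),"slope",np.degrees(np.arctan(np.hypot(s[0],s[1]))))
```

```text
top loaded 501 [array([ 514.5, -118.5]), array([ 68.1, 154.3]), np.float64(69.5)]
top spool 332 [array([ 516.8, -118.8]), array([57.9, 53.3]), np.float64(73.4)] 0.055132952942532065
top empty 0.15 454 [array([647.2, 192.2]), array([69.1, 39. ]), np.float64(79.0)] [0.6554 0.1904] 79.9892544305009
top empty 0.147 758 [array([636.7, 194.2]), array([69.1, 60.3]), np.float64(79.0)] [0.6485 0.1914] 80.05698377873637
top empty 0.138 1052 [array([629.6, 191.7]), array([68.2, 67.9]), np.float64(85.9)] [0.6242 0.1951] 94.63079269796488
topplane uphill dir -5.028884197704029 slope 11.629358822154439
side loaded 494 [array([ 514.2, -115.6]), array([ 72.6, 155.2]), np.float64(69.9)]
side spool 195 [array([ 508.8, -115.3]), array([59.7, 37. ]), np.float64(71.3)] 0.05967515597374534
side empty 0.15 481 [array([650.6, 194.4]), array([70. , 33.4]), np.float64(76.9)] [0.6558 0.196 ] 77.97318018204228
side empty 0.147 817 [array([644.3, 195.8]), array([70. , 46.3]), np.float64(76.9)] [0.649  0.1972] 73.86067379356429
side empty 0.138 1137 [array([633.7, 199. ]), array([67.7, 71.6]), np.float64(79.1)] [0.627  0.2053] -136.36645689125595
topplane uphill dir -30.16733833294088 slope 11.487397689243387
```

```bash
python3 -m jog '{"offset":[[0.3,0.5,0],[0.63,0.98,0],[0.63,0.98,0],[0.63,0.98,0],[0.63,0.98,0],[0.63,0.98,0],[0.63,0.98,0],[0.63,0.98,0],[0.63,0.98,0],[0.63,0.98,0],[0.63,0.98,0],[0.63,0.98,0],[0.63,0.98,0],[0.63,0.98,0],[0.63,0.98,0],[0.63,0.98,0],[0.63,0.98,0],[0.63,0.98,0],[0.63,0.98,0],[0.63,0.98,0]],"roll":[0,-0.021,-0.021,-0.021,-0.0217,0,0,0,0,0,0,0,0,0,0,0,0,0,0,0]}' 1; python3 -m jog '{"offset":[[0.63,0.98,0],[0.63,0.98,0],[0.63,0.98,0],[0.63,0.9,0],[0.6,0.6,0],[0.4,0.4,0],[0,0,0],[0,0,0]],"roll":[0,0,0,0,0,0,0,0]}'
```

```text
clock: 2.1
ee_pos: [0.5552, 0.0322, 0.248]
ee_rot: [-180.0, 0.0, -11.4]
wrist_force: [0.0, 0.1, 0.1]
width: 0.0852
finger_force: 0.0
clock: 2.9
ee_pos: [0.66, 0.1756, 0.2476]
ee_rot: [180.0, 0.1, -11.4]
wrist_force: [-1.1, -0.3, -1.0]
width: 0.0854
finger_force: 0.0
```

```bash
python3 -m jog '{"offset":[[0,0.25,0],[0,0.27,0],[0,0,0],[0,0,0]],"roll":[0,0,0,0]}'
python3 - <<'E'
from h import *
s=sense();c=get_calibration("wrist");im,d=read_camera("wrist");cv2.imwrite("pics/w1.png",im[...,::-1])
print(s["ee_pos"],np.array(c["world_from_camera"]).round(3).tolist())
P=cloud("wrist",d,c).reshape(-1,3);a=np.radians(-11.5);D=np.array([np.cos(a),np.sin(a)]);N=np.array([-D[1],D[0]])
q=P[(P[:,2]>.135)&(P[:,2]<.175)&(np.hypot(P[:,0]-.65,P[:,1]-.195)<.08)]
u=(q[:,:2]-s["ee_pos"][:2])@D;v=(q[:,:2]-s["ee_pos"][:2])@N
print(len(q),np.percentile(u,[0,2,98,100]),np.percentile(v,[0,2,98,100]),q[:,2].max(),cv2.minAreaRect(q[:,:2].astype(np.float32)*1000))
for z0 in(.15,.152):
  r=q[q[:,2]>z0]
  if len(r)>5:print(len(r),cv2.minAreaRect(r[:,:2].astype(np.float32)*1000))
E
```

```text
clock: 3.3
ee_pos: [0.6608, 0.1908, 0.2485]
ee_rot: [180.0, -0.0, -11.5]
wrist_force: [0.1, 0.6, -0.9]
width: 0.0856
finger_force: 0.0
[0.66084828 0.19083905 0.24852306] [[-0.198, -0.931, -0.307, 0.74], [-0.98, 0.188, 0.062, 0.175], [0.0, 0.314, -0.95, 0.374], [0.0, 0.0, 0.0, 1.0]]
8699 [-0.06378283 -0.06019907  0.00635418  0.00889271] [-0.0345679  -0.03098742  0.03081847  0.03425202] 0.15624915972171444 ((633.7332153320312, 195.67529296875), (68.8122329711914, 71.7713394165039), 79.50382232666016)
2791 ((653.9395751953125, 191.96389770507812), (68.80740356445312, 27.576995849609375), 79.31661224365234)
2427 ((660.2144775390625, 190.7702178955078), (68.81180572509766, 14.470576286315918), 79.4851303100586)
```

View pics/w1.png

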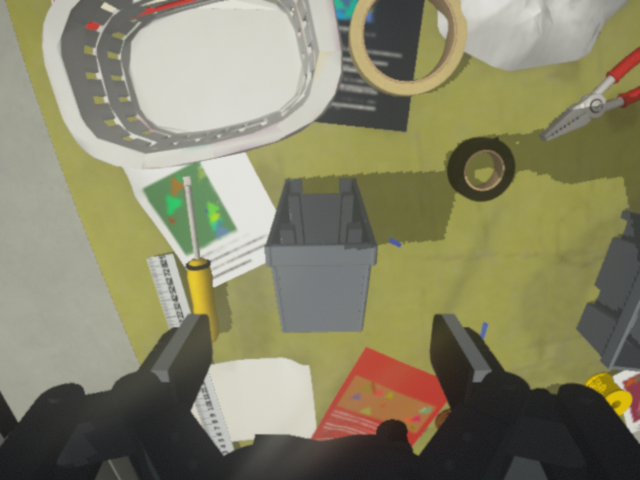

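The wrist view shows the empty tote's rear end at (320,255), centred between the fingers, with its open side away from the robot. The bench on the robot's side of it is clear. I go down and grip lightly near the top of the skirt.

```bash
python3 -m jog '{"offset":[[0,0,-0.8],[0,0,-0.9],[0,0,-0.9],[0,0,-0.7],[0,0,0],[0,0,0]],"roll":[0.0028,0,0,0,0,0]}' 1; python3 -m jog '{"offset":[[0,0,0],[0,0,0],[0,0,0],[0,0,0],[0,0,0],[0,0,0],[0,0,0],[0,0,0]],"roll":[0,0,0,0,0,0,0,0]}' 0 20
```

```text
clock: 3.95
ee_pos: [0.6611, 0.1905, 0.1495]
ee_rot: [180.0, 0.0, -10.5]
wrist_force: [-0.2, -0.2, 0.7]
width: 0.0851
finger_force: 0.0
clock: 4.75
ee_pos: [0.6624, 0.1908, 0.1516]
ee_rot: [-179.9, -0.2, -10.5]
wrist_force: [-0.2, -0.3, 6.9]
width: 0.0671
finger_force: 23.4
```

```bash
python3 -m jog '{"offset":[[-0.17,0.032,0.07],[-0.17,0.032,0.06],[-0.17,0.032,0.045],[-0.17,0.032,0.035],[-0.17,0.032,0.02],[-0.17,0.032,0.01],[0,0,0]],"roll":[0,0,0,0,0,0,0]}'
cat > tote.py <<'E'
from h import *
import sys
im,d=read_camera("side");cv2.imwrite(f"pics/s{sys.argv[1]}.png",im[...,::-1])
P=cloud("side",d);a=np.radians(-10.5);D=np.array([np.cos(a),np.sin(a)]);N=np.array([-D[1],D[0]])
o=np.array([.6142,.1993]);u=(P[...,:2]-o)@D;v=(P[...,:2]-o)@N;z=P[...,2]
hsv=cv2.cvtColor(im,cv2.COLOR_RGB2HSV)
m=(abs(v-.03)<.012)&(u>-.17)&(u<.1)&(z<.17)&(z>.004)&(hsv[...,1]<80)
m=cv2.morphologyEx(m.astype(np.uint8),cv2.MORPH_OPEN,np.ones((3,3)))
n,l,st,_=cv2.connectedComponentsWithStats(m);k=1+st[1:,4].argmax();q=l==k
r=cv2.minAreaRect((np.c_[u[q],z[q]]*1000).astype(np.float32));print("uz rect",np.round(r[0],1),np.round(r[1],1),round(r[2],1),"u",np.percentile(u[q]*1000,[1,99]).round(1),"z",np.percentile(z[q]*1000,[1,99]).round(1))
E
python3 tote.py 1
```

```text
clock: 5.45
ee_pos: [0.6301, 0.1968, 0.1575]
ee_rot: [-180.0, -0.1, -10.4]
wrist_force: [1.9, 0.5, 5.8]
width: 0.0675
finger_force: 23.9
uz rect [ 9.2 84.4] [ 72.  165.4] 17.8 u [-40.2  58.8] z [  8.3 160.4]
```

```bash
python3 -m jog '{"offset":[[-0.22,0.041,0.05],[-0.22,0.041,0.01],[-0.22,0.041,0],[-0.22,0.041,-0.01],[-0.22,0.041,-0.02],[-0.22,0.041,-0.03],[0,0,0]],"roll":[0,0,0,0,0,0,0]}';python3 tote.py 2
python3 -m jog '{"offset":[[-0.22,0.041,-0.043],[-0.22,0.041,-0.053],[-0.22,0.041,-0.063],[-0.22,0.041,-0.077],[0,0,0]],"roll":[0,0,0,0,0]}';python3 tote.py 3
```

```text
clock: 6.2
ee_pos: [0.59, 0.2043, 0.157]
ee_rot: [-180.0, -0.0, -10.4]
wrist_force: [-0.9, -0.6, 4.9]
width: 0.0674
finger_force: 24.3
uz rect [-17.4  84.3] [ 70.7 166.9] 28.8 u [-73.9  43.2] z [  9.1 159. ]
clock: 6.75
ee_pos: [0.5638, 0.2094, 0.151]
ee_rot: [-180.0, -0.0, -10.4]
wrist_force: [-2.1, -1.6, 12.6]
width: 0.0676
finger_force: 26.2
uz rect [-32.2  82.6] [ 70.  166.7] 38.6 u [-93.4  36.2] z [  9.9 154. ]
```

View pics/s3.png

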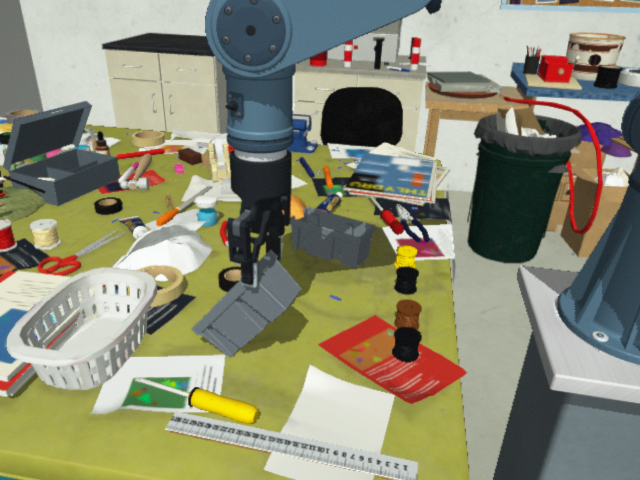

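The side view shows the tote at (248,305) tipped about 39° toward the robot. It pivots in the pads with its front edge still on the bench near (205,340). I continue the arc.

```bash
python3 -m jog '{"offset":[[-0.32,0.06,-0.12],[-0.31,0.058,-0.157],[-0.305,0.056,-0.177],[-0.29,0.053,-0.197],[-0.275,0.051,-0.22],[0,0,0]],"roll":[0,0,0,0,0,0]}';python3 tote.py 4
python3 -m jog '{"offset":[[-0.26,0.048,-0.237],[-0.24,0.045,-0.257],[-0.225,0.042,-0.27],[0,0,0]],"roll":[0,0,0,0]}';python3 tote.py 5
```

```text
clock: 7.4
ee_pos: [0.5158, 0.218, 0.1228]
ee_rot: [180.0, 0.3, -10.4]
wrist_force: [-8.4, 0.4, 13.6]
width: 0.0675
finger_force: 31.1
uz rect [-60.9  71.7] [ 78.9 170.8] 56.4 u [-127.4   23.7] z [ 11.2 140.8]
clock: 7.85
ee_pos: [0.4946, 0.2216, 0.0988]
ee_rot: [179.9, 0.3, -10.4]
wrist_force: [-2.7, 0.4, 2.5]
width: 0.0677
finger_force: 31.2
uz rect [-70.9  58.7] [ 82.1 166.2] 68.2 u [-137.9   14.9] z [ 11.5 114.5]
```

```bash
python3 -m jog '{"offset":[[-0.2,0.038,-0.26],[-0.18,0.033,-0.26],[-0.12,0.022,-0.18],[-0.08,0.015,-0.13],[-0.03,0.005,-0.1],[0,0,0]],"roll":[0,0,0,0,0,0]}';python3 tote.py 6
```

```text
clock: 8.5
ee_pos: [0.4789, 0.2245, 0.0719]
ee_rot: [180.0, 0.1, -10.5]
wrist_force: [-1.0, 1.1, 2.4]
width: 0.0671
finger_force: 31.1
uz rect [-79.6  37.7] [ 96.3 167.1] 80.0 u [-163.8    4.9] z [ 5.1 86.6]
```

```bash
python3 -c "
import cv2;i=cv2.imread('pics/s6.png');cv2.imwrite('pics/s6c.png',cv2.resize(i[220:400,150:390],None,fx=3,fy=3))"
```

```text
(no output)
```

View pics/s6c.png

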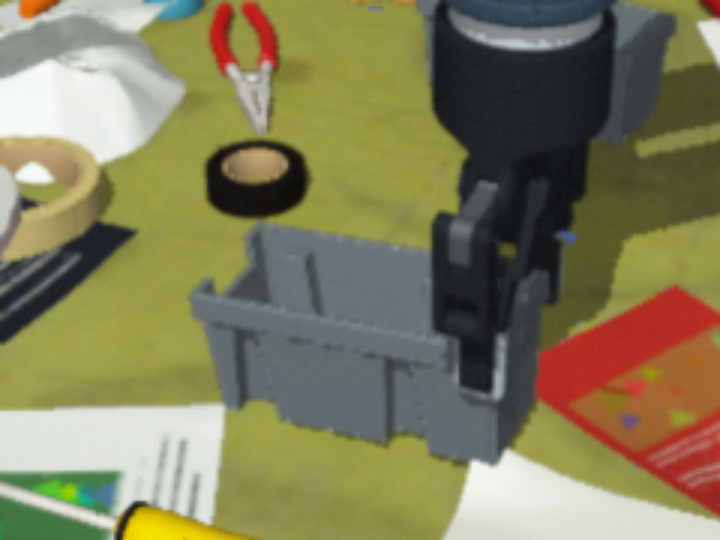

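The tote is nearly flat: front notch end at crop (225,290), with the rear end still about 10° up. I lower the rest gently.

```bash
python3 -m jog '{"offset":[[-0.03,0.005,-0.09],[-0.02,0.004,-0.09],[-0.02,0.004,-0.09],[0,0,-0.07],[0,0,0]],"roll":[0,0,0,0,0]}'
cat > lay.py <<'E'
from h import *
P=np.concatenate([cloud(n,read_camera(n)[1]).reshape(-1,3) for n in("side",)])
c=np.array([.545,.212])
q=P[(np.hypot(*(P[:,:2]-c).T)<.1)&(P[:,2]>.03)&(P[:,2]<.085)&(P[:,0]>.515)]
a=np.radians(-10.5);u=(q[:,:2]-c)@[np.cos(a),np.sin(a)]
for b in np.arange(-.02,.09,.015):
    k=(u>b)&(u<b+.015)
    if k.sum()>20:print(round(b,3),k.sum(),q[k,2].max().round(4),np.percentile(q[k,2],97).round(4))
E
python3 lay.py
```

```text
clock: 9.05
ee_pos: [0.4772, 0.225, 0.0619]
ee_rot: [180.0, 0.0, -10.5]
wrist_force: [-2.5, 0.4, 1.5]
width: 0.0668
finger_force: 31.2
-0.02 479 0.0732 0.072
-0.005 464 0.0728 0.0719
0.01 466 0.0734 0.0718
0.025 463 0.0732 0.0716
0.04 466 0.0731 0.0717
0.055 434 0.0731 0.0714
0.07 371 0.0727 0.0714
```

```bash
python3 -m jog '{"offset":[[0,0,-0.04],[0,0,0]],"roll":[0,0]}'; python3 -m jog '{"offset":[[0,0,0],[0,0,0],[0,0,0],[0,0,0],[0,0,0],[0,0,0.3],[0,0,0.8],[0,0,0.8],[0,0,0.8],[0.5,-0.1,0.6],[0.5,-0.1,0],[0.5,-0.1,0],[0.5,-0.1,0],[0,0,0],[0,0,0]],"roll":[0,0,0,0,0,0,0,0,0,0,0,0,0,0,0]}' 1
cat > rims.py <<'E'
from h import *
def rims(n,spots):
    c=get_calibration(n);im,d=read_camera(n);P=cloud(n,d,c).reshape(-1,3);out=[]
    for s,z0,z1 in spots:
        q=P[(np.hypot(*(P[:,:2]-np.array(s)).T)<.1)&(P[:,2]>z0)&(P[:,2]<z1)]
        if len(q)<30: print(n,s,len(q));continue
        r=cv2.minAreaRect(q[:,:2].astype(np.float32)*1000);b=q[:,:2]-q[:,:2].mean(0)
        A=np.c_[b,np.ones(len(b))];f=np.linalg.lstsq(A,q[:,2],rcond=None)[0]
        print(n,len(q),np.round(r[0],1),np.round(r[1],1),round(r[2],2),"z",q[:,2].mean().round(4),"tilt deg",np.degrees(np.arctan(f[:2])).round(2))
    return im
E
python3 - <<'E'
from rims import *
for n in("top","side","wrist"):
    im=rims(n,[((.545,.212),.066,.08),((.5145,-.117),.066,.08)])
    cv2.imwrite(f"pics/r_{n}.png",im[...,::-1])
E
```

```text
clock: 9.3
ee_pos: [0.4774, 0.225, 0.061]
ee_rot: [-180.0, -0.0, -10.5]
wrist_force: [-0.8, 0.2, 1.5]
width: 0.0673
finger_force: 31.2
clock: 10.8
ee_pos: [0.5369, 0.213, 0.1602]
ee_rot: [180.0, 0.0, -10.5]
wrist_force: [-0.2, 0.3, 0.4]
width: 0.0856
finger_force: 0.0
top 386 [546.  210.5] [ 69.1 154. ] 79.59 z 0.0698 tilt deg [-0.11 -0.07]
top 517 [ 514.5 -118.5] [ 68.  154.2] 69.5 z 0.0701 tilt deg [-0.02 -0.04]
side 1090 [546.7 212.6] [ 71.3 155.2] 79.4 z 0.0696 tilt deg [-0.04 -0.04]
side 474 [ 509.7 -114.1] [ 73.4 145.7] 69.22 z 0.0696 tilt deg [-0.09  0.13]
wrist 5085 [546.8 212.1] [ 68.6 154.9] 79.58 z 0.0697 tilt deg [ 0.1  -0.05]
wrist (0.5145, -0.117) 0
```

View pics/r_wrist.png

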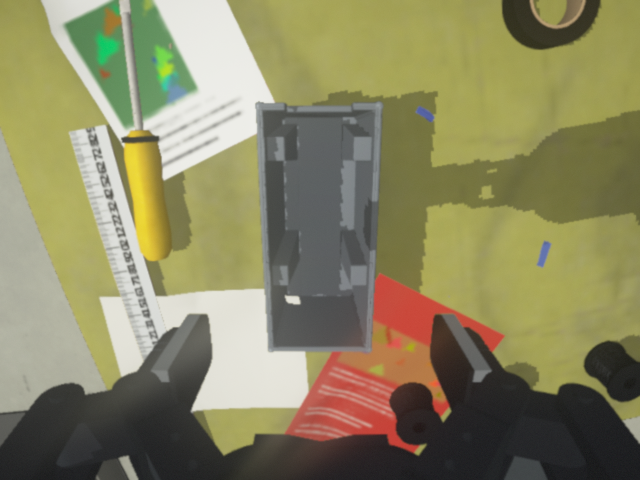

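The wrist view shows the empty tote flat on its base. Its rim is level at 0.070 m, the notch end is away from the robot at (320,105), and the gripper is clear. Now I regrip at the middle.

```bash
python3 -m jog '{"offset":[[0.33,-0.03,-0.5],[0,0,-0.8],[0,0,-0.8],[0,0,-0.7],[0,0,-0.44],[0,0,0],[0,0,0]],"roll":[0,0,0,0,0,0,0]}' 1; python3 -m jog '{"offset":[[0,0,0],[0,0,0],[0,0,0],[0,0,0],[0,0,0],[0,0,0],[0,0,0],[0,0,0]],"roll":[0,0,0,0,0,0,0,0]}' 0 40;  python3 -m jog '{"offset":[[0,0,0.2],[0,0,0.6],[0,0,0.9],[0,0,0.9],[0,0,0.9],[0,0,0.5],[0,0,0],[0,0,0]],"roll":[0,0,0,0,0,0,0,0]}'
```

```text
clock: 11.65
ee_pos: [0.5473, 0.2123, 0.0634]
ee_rot: [-180.0, -0.0, -10.5]
wrist_force: [-0.1, 0.1, -0.1]
width: 0.0856
finger_force: 0.0
clock: 12.45
ee_pos: [0.5483, 0.2122, 0.0645]
ee_rot: [-180.0, -0.1, -10.5]
wrist_force: [-1.1, -1.9, 6.2]
width: 0.0671
finger_force: 46.1
clock: 13.25
ee_pos: [0.5467, 0.212, 0.1821]
ee_rot: [180.0, 0.0, -10.5]
wrist_force: [-1.2, 0.3, -1.6]
width: 0.0668
finger_force: 45.6
```

```bash
python3 -m jog '{"offset":[[-0.053,-0.548,0],[-0.053,-0.548,0],[-0.053,-0.548,0],[-0.053,-0.548,0],[-0.053,-0.548,0],[-0.053,-0.548,0],[-0.053,-0.548,0],[-0.053,-0.548,0],[-0.053,-0.548,0],[-0.053,-0.548,0],[-0.053,-0.548,0],[-0.053,-0.548,0],[-0.053,-0.548,0],[-0.053,-0.548,0],[-0.053,-0.548,0],[-0.053,-0.548,0],[-0.053,-0.548,0],[-0.053,-0.548,0],[-0.053,-0.548,0],[-0.053,-0.548,0]],"roll":[0.0236,0.0236,0.0236,0.0236,0.0236,0.0236,0.0236,0.0236,0.0236,0.0236,0.0236,0.0236,0.0236,0.0236,0.0236,0.0236,0.0236,0.0236,0.0236,0.0236]}'; python3 -m jog '{"offset":[[0,0,0],[0,0,0],[0,0,0],[0,0,0]],"roll":[0,0,0,0]}'
python3 - <<'E'
from rims import *
print(sense()["ee_pos"])
for n in("top","side","wrist"):
    im=rims(n,[((.515,-.117),.184,.194),((.515,-.117),.066,.08)])
    cv2.imwrite(f"pics/h_{n}.png",im[...,::-1])
a=cv2.imread("pics/h_side.png")[100:300,200:440];b=cv2.imread("pics/h_wrist.png")
cv2.imwrite("pics/h.png",np.hstack([cv2.resize(a,(400,333)),cv2.resize(b,(400,333))]))
E
```

```text
clock: 15.25
ee_pos: [0.514, -0.1168, 0.1806]
ee_rot: [180.0, -0.2, 159.8]
wrist_force: [0.2, -0.6, -2.7]
width: 0.0671
finger_force: 45.6
clock: 15.65
ee_pos: [0.5152, -0.1159, 0.1824]
ee_rot: [180.0, -0.0, 159.4]
wrist_force: [0.6, 0.9, -1.6]
width: 0.0672
finger_force: 45.6
[ 0.51520456 -0.11588901  0.18240526]
top 258 [474.7 -99.4] [74.2 64.7] 69.02 z 0.1878 tilt deg [0.43 0.  ]
top 106 [469.  -82.5] [98.9 51.2] 23.66 z 0.0701 tilt deg [-0.84 -0.41]
side 596 [ 516.9 -114.1] [ 93.7 155.7] 70.15 z 0.1877 tilt deg [ 0.07 -0.12]
side 562 [ 514.4 -116.4] [ 73.9 154.6] 69.46 z 0.0695 tilt deg [0.05 0.05]
wrist 11380 [ 502.8 -111.6] [ 94.5 125.4] 69.5 z 0.1879 tilt deg [ 0.22 -0.09]
wrist 881 [445.8 -91.4] [68.2  7.1] 69.46 z 0.0699 tilt deg [-1.22  0.46]
```

View pics/h.png

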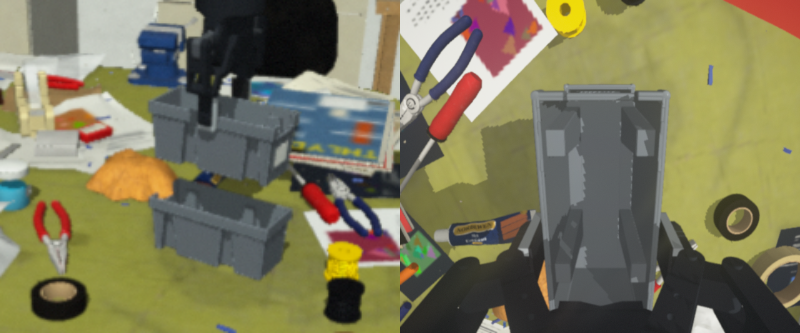

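The left half (side view) shows the held tote level above the loaded one, with the card and notch end toward the robot at (280,155). The loaded tote's notch end is the far one, so the fronts are opposed. The right half (wrist view) shows the loaded tote's near end peeking out past the held tote's end, at (600,88). I compare the two ends in the wrist camera.

Run:
```python
from h import *
c=get_calibration("wrist");s=sense();im,d=read_camera("wrist");P=cloud("wrist",d,c).reshape(-1,3)
a=np.radians(159.5);D=np.array([np.cos(a),np.sin(a)]);N=np.array([-D[1],D[0]])
b=P[:,:2]-s["ee_pos"][:2];u=b@D*1000;v=b@N*1000;z=P[:,2]
for nm,k in(("held",(u>45)&(u<90)&(abs(v)<50)&(z>.183)&(z<.195)),("low",(u>60)&(u<95)&(abs(v)<50)&(z>.066)&(z<.075))):
    r=cv2.minAreaRect(np.c_[u[k],v[k]].astype(np.float32));print(nm,k.sum(),"umax",np.percentile(u[k],[50,98,99.7,100]).round(1),"v",np.percentile(v[k],[0,.5,1,99,99.5,100]).round(1),np.round(r[0],1),np.round(r[1],1),round(r[2],2), "z",z[k].mean().round(4))
print(s["ee_pos"],s["ee_rot"])
```

```text
held 4307 umax [66.4 75.6 75.9 76.1] v [-34.  -33.6 -33.4  34.   34.1  34.7] [60.6  0.3] [31.1 68.7] 0.0 z 0.1875
low 883 umax [75.  76.8 77.6 78. ] v [-32.9 -32.7 -32.2  34.7  34.9  35.3] [74.1  1.2] [68.2  7.7] 89.98 z 0.0699
[ 0.51540454 -0.11617879  0.18282473] [ 1.79994693e+02 -3.51269249e-03  1.59452097e+02]
```

```bash
python3 -m jog '{"offset":[[-0.06,-0.01,0],[0,0,-0.4],[0,0,-0.4],[0,0,-0.3],[0,0,-0.2],[0,0,0],[0,0,0]],"roll":[0,0,0,0,0,0,0]}'; python3 -m jog '{"offset":[[0,0,-0.1],[0,0,-0.1],[0,0,-0.1],[0,0,0],[0,0,0]],"roll":[0,0,0,0,0]}'
```

```text
clock: 16.55
ee_pos: [0.5136, -0.1171, 0.1437]
ee_rot: [180.0, -0.0, 159.4]
wrist_force: [-0.4, 0.3, -0.2]
width: 0.0674
finger_force: 45.6
clock: 17.05
ee_pos: [0.5135, -0.117, 0.1348]
ee_rot: [-180.0, -0.0, 159.4]
wrist_force: [0.5, -0.3, -1.3]
width: 0.0674
finger_force: 45.6
```

```bash
python3 -m jog '{"offset":[[0,0,-0.08],[0,0,-0.08],[0,0,0]],"roll":[0,0,0]}';python3 -m jog '{"offset":[[0,0,-0.05],[0,0,-0.04],[0,0,0],[0,0,0]],"roll":[0,0,0,0]}'
```

```text
clock: 17.35
ee_pos: [0.5133, -0.1169, 0.1296]
ee_rot: [180.0, -0.0, 159.4]
wrist_force: [-0.3, 0.2, -2.2]
width: 0.0671
finger_force: 45.6
clock: 17.75
ee_pos: [0.5136, -0.117, 0.1273]
ee_rot: [180.0, -0.0, 159.4]
wrist_force: [0.1, -0.2, -1.4]
width: 0.067
finger_force: 45.6
```

```bash
python3 -m jog '{"offset":[[0,0,-0.03],[0,0,-0.02],[0,0,0],[0,0,0]],"roll":[0,0,0,0]}'
python3 - <<'E'
from rims import *
for n in("top","side"): im=rims(n,[((.5145,-.117),.128,.137),((.5145,-.117),.066,.074)])
E
```

```text
clock: 18.15
ee_pos: [0.5139, -0.1171, 0.1265]
ee_rot: [-180.0, 0.0, 159.4]
wrist_force: [-2.5, 0.7, 5.3]
width: 0.0668
finger_force: 46.4
top 227 [ 473.6 -100.8] [73.7 64.9] 69.4 z 0.1323 tilt deg [-0.45  0.18]
top 347 [ 475.6 -103.5] [67.2 71.1] 69.53 z 0.0682 tilt deg [-1.89  1.28]
side 556 [ 516.1 -112.2] [ 90.8 155.4] 69.5 z 0.1317 tilt deg [ 0.05 -0.09]
side 504 [513.3 -88. ] [166.1  66.5] 1.41 z 0.0702 tilt deg [-0.15 -0.92]
```

Contact at 5 N with the rim at 0.132 m, which matches 62 + 70 mm. I release, rise clear and check.

```bash
python3 -m jog '{"offset":[[0,0,0],[0,0,0],[0,0,0],[0,0,0],[0,0,0],[0,0,0.2],[0,0,0.6],[0,0,0.9],[0,0,0.9],[0,0,0.9],[0,0,0.9],[0,0.9,0],[0,0.9,0],[0,0.9,0],[0,0.9,0],[0,0.9,0],[0,0.9,0],[0,0.9,0],[0,0,0],[0,0,0]],"roll":[0,0,0,0,0,0,0,0,0,0,0,0,0,0,0,0,0,0,0,0]}' 1
python3 - <<'E'
from rims import *
ims=[]
for n in("top","side"):
    im=rims(n,[((.5145,-.117),.128,.137),((.5145,-.117),.066,.0725)]);ims.append(im[...,::-1])
t=cv2.resize(ims[0][120:360,260:560],(400,320));s=cv2.resize(ims[1][150:330,200:425],(400,320));cv2.imwrite("pics/end.png",np.hstack([t,s]))
E
```

```text
clock: 20.25
ee_pos: [0.5136, 0.0722, 0.2582]
ee_rot: [-180.0, 0.0, 159.5]
wrist_force: [0.8, -0.1, 0.6]
width: 0.0854
finger_force: 0.0
top 607 [ 514.8 -119.2] [ 68.3 154.4] 69.56 z 0.1319 tilt deg [0.03 0.18]
top 877 [ 514.1 -118. ] [ 67.3 153.3] 69.56 z 0.0678 tilt deg [-0.03  0.69]
side 588 [ 515.4 -116.4] [ 73.  155.8] 69.76 z 0.1314 tilt deg [-0.02  0.16]
side 442 [ 514.3 -115.8] [ 71.6 154.2] 69.68 z 0.0697 tilt deg [-0.11 -0.36]
```

View pics/end.png

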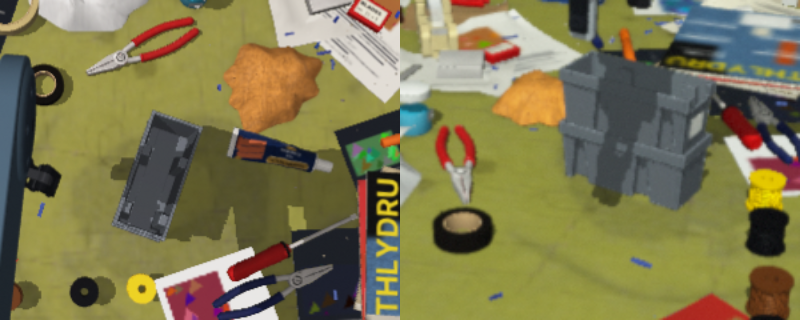

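The stack is seated: upper rim level at 0.132 m, fronts opposed, and the loaded tote unmoved. The tape at (465,230), the glue at (280,150) and the pliers at (145,45) are where they were, and the gripper is clear.

```bash
python3 -c "
from cell import *
print(sign_off())"
```

```text
the job is handed in; nothing more can be done
None
```

The empty tote was lowered gently onto its base and let go, then regripped, turned and stacked level on the loaded tote with fronts opposed; it was let go and the job handed in at about 20 s of the 54 s allowed.

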